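# Make up a coaster stack for pressing

### The arm

A 6-joint arm with a two-finger parallel gripper is mounted at the origin on a cart in front of the work surface, level with it; the furniture and walls round the work are solid. World frame = base frame: x ahead of the robot, y to its left, z up, the work surface at z = 0. Lengths are in m, angles in degrees, forces in N, time in s.
With the tool pointing down it reaches from about 0.375 to 0.75 m from the base axis. Payload 9 kg.
Tool frame: the origin (TCP) lies at the very end of the fingers, on their centre line; the grasp point (between the pads) lies r.pinch_z behind it (r.pinch_z is the distance from the TCP to the grasp point, in m); z points along the fingers, y is the line along which they close (so a half turn about z gives the same grasp; the last joint's range is limited). The gripper opens to 85 mm and grips with 20 to 120 N. Pads are 22 mm wide; open, the fingers measure 114 mm over their backs; the gripper's body (76 mm by 85 mm) begins 54 mm behind the grasp point. The pads swing forward as they close: fully open they stand 13 mm farther back than shut.
Start: joints at [61.438, 5.964, 5.575, 89.605, 0, 77.527], TCP at [0.166, 0.577, 0.231] pointing down, gripper open.
Joint ranges: [-171.21, 171.21], [-48.23, 106.86], [-62.78, 66.21], [-105.2, 120.99], [-86.42, 89.51], [-180, 180]. Speed limits (degrees/s): [127.2, 127.2, 147.25, 180, 180, 180].

### API

Orientations are given as a 3x3 rotation matrix whose columns are the frame's x, y, z axes.
In Python, from bench import r gives the robot as it stands.
- The arm moves only by the tool play_rows, never from a script. Its argument "targets" is a list of rows, each a list of 7 numbers: the shift along the tool's x, y, z in mm, then the turn, a rotation vector about the tool's x, y, z in degrees, then the closure, from 0 (fully open) to 1 (shut). A call has 1 to 20 rows; each row is the pose to reach, as a shift and turn from the pose commanded when the call began, along the tool's axes at that moment; what a row does not reach only later rows make up. A row lasts 1/12 s, in which the tool goes at most 41.7 mm and 7.16 degrees, less where a joint would pass 70% of its speed; a pose out of reach is approached as far as the arm can. A call with a gripper value outside its range is refused whole. The fingers move at their own pace and stop on an object; "force" is the grip in N (left out, the last holds). Time passes only in rows, so rows that repeat a pose let the fingers close. It gives the time, the measured TCP pose, the force, the opening and the grip force at its end, in the units of the state.
- r.state(): the state, without advancing time (a new reading comes with each control period).
- r.camera(name): name is "side" or "top"; returns a dict with "img" (480x640x3 uint8, red, green, blue), "fov_y" (degrees; the focal length in pixels is half the picture's height over the tangent of half this angle, whatever the lens; pixels are square), "cx", "cy" (the principal point, pixels), "view" (4x4, takes a point from world to camera coordinates). Camera axes: x right, y down, z forward; pixel columns grow to the right and rows downward; lengths in m; the calibration is good to about 2 mm. A picture is of the moment at which its call begins. There is no depth.
- r.job_done(): hands the job in; it is judged then, once.
The state is a dict: "time_s": time; "qpos": joint angles; "qd": joint speeds; "tau": joint torques, N m; "ee_pos": TCP position; "orientation": TCP orientation; "ft_force": force on the tool from outside, world axes, zero at the start; "wrist_torque": the same for the moment, N m; "gripper_width": finger opening in m; "gripper_force": force on a finger pad.
Only numpy, scipy, OpenCV 4.12 (cv2) and the standard library are available. Lean on these libraries where they do the work, as an engineer would, in place of code of your own. Each camera call takes 0.05 s, during which the arm holds its last target. There are 200 camera calls.

### The job

Make up a coaster stack in the small metal jig for pressing: first slide the plywood disc along the plate until it sits home against both stop posts, then slide the cork disc off the raised ledge onto the plywood and home against the same two posts, so the two discs lie flush one over the other. Finally set the dark steel weight upright in the middle of the cork, letting go only once it rests there. Slide the discs, do not lift them, and leave the wax tin and the spool where they are.

Things in the scene. Friction and masses are not known exactly. Their poses are not given: they have to be found in the camera images.
- jig: Fixed assembly jig. Origin on the table below the nest centre, z up. Aluminium plate, top 12 mm above the table, x -108 to +50, y -64 to +56 mm. Two steel stop posts, 10 mm diameter, tops 38 mm above the table, at x +36, y +36 and y -36 mm. A 92 mm disc pushed along jig +x (roughly to the robot's right) stops on both posts, centred over the origin.
- nest (a point): The nest centre, on the plate's top surface (12 mm above the table), marked by a thin scribed circle of 94 mm; where the centre of a 92 mm disc lies when it touches both posts. Axes as the jig.
- ledge (a point): Middle of the grey raised ledge's top, at x -29, y +113 mm in the jig's frame, axes as the jig. The ledge adjoins the plate, spans jig x -108 to +50 and y +56 to +170 mm, has no rims; its top is 23.5 mm above the table: 11.5 mm above the plate and 1.5 mm above the plywood disc's top.
- plywood_disc: Pale yellowish plywood disc, 92 mm diameter, 10 mm thick, about 60 g; too wide to grip. Origin at the centre of its underside. Starts flat on the plate, 25 to 45 mm short of home (towards jig -x) and a little to one side.
- cork_disc: Reddish-brown cork disc, 92 mm diameter, 10 mm thick, about 40 g; too wide to grip. Origin at the centre of its underside. Starts flat on the raised ledge. One post stands in the way of a straight slide from ledge to nest: bring it across about 30 mm short of home (towards jig -x), then push it home.
- weight: Turned dark steel press weight, about 0.5 kg. Origin at the centre of its underside, z up. Round foot 72 mm diameter, 22 mm high; above it a round knob, 26 mm diameter, from 36 to 54 mm above the origin, to be gripped from above in any direction; overall 56 mm high. Stands on the near edge of the table in a row with the tin and the spool, in any order.
- wire_closer_lever (a joint): Obstacle, to be kept clear of: hand lever of the grey wire-closing machine, rad from its raised position; pulled down it reads about 1.1 to 1.2 and lies nearly level towards the robot, at y -20 to +30 mm, from its pivot at x 655 mm to x 360 mm, top 80 to 130 mm above the table. The machine (130 mm high) fills x 463 to 750, y 24 to 400 mm.
- wax_tin: Bystander: loose round tin with green lid, 79 mm diameter, 39 mm high. Origin at the centre of its underside.
- spool: Bystander: loose spool of black elastic with white flanges, 70 mm diameter, 40 mm high. Origin at the centre of its underside.
There are look-alikes about, which are no part of the job. Leave any pink look-alike of the cork_disc alone.

How it is judged (in metres and radians):
On the way, in this order (a step that is already met when the one before it is completed fails the run):
1. the plywood disc is home against both posts, flat on the plate (horizontal distance between plywood_disc and nest below 0.004 m and z of plywood_disc in the frame of nest between -0.003 and 0.003 m and angle between plywood_disc's own z axis and vertical below 0.06 rad), for 0.2 s.
2. the cork disc lies flat on the plywood disc, home against both posts (all of step 1 and horizontal distance between cork_disc and nest below 0.004 m and z of cork_disc in the frame of nest between 0.007 and 0.013 m and angle between cork_disc's own z axis and vertical below 0.06 rad), for 0.2 s.
At the end, for the whole second after the job is handed in: The plywood disc lies flat on the plate and the cork disc flat on the plywood, each with its centre within 4 mm of the nest centre; the weight stands upright on the cork within 10 mm of the nest centre; heights within 3 mm, tilt under 0.06 rad, all at rest (all of step 2 and horizontal distance between weight and nest below 0.01 m and z of weight in the frame of nest between 0.017 and 0.023 m and angle between weight's own z axis and vertical below 0.06 rad and linear speed of each of weight, cork_disc, plywood_disc below 0.01 m/s and angular speed of each of weight, cork_disc, plywood_disc below 0.1 rad/s); the robot touches nothing.
It fails at once if the plywood disc is lifted off the plate (more than 12 mm) (z of plywood_disc in the frame of nest above 0.012 m).
It fails at once if the cork disc is lifted off the ledge (more than 13 mm above its top) (z of cork_disc in the frame of nest above 0.025 m).
It fails at once if the weight is let go more than 8 mm above the cork (dropped) (horizontal distance between weight and nest below 0.05 m and z of weight in the frame of nest above 0.028 m and contact force between weight and the fingers below 0.05 N and contact force between weight and cork_disc below 0.05 N).
It fails at once if the wax tin is moved more than 20 mm (distance of wax_tin from where it was at the start of the episode above 0.02 m).
It fails at once if the spool is moved more than 20 mm (distance of spool from where it was at the start of the episode above 0.02 m).
It also fails if it takes over 72 s, if anything falls off the work surface, if the arm or the gripper's body presses on something with over 40 N, if the wrist force passes 120 N, or if a joint passes its speed limit or range.

## Working session

There is one attempt and no reset: what is moved stays moved. The work goes in short steps, Python scripts to look and compute and a tool call to move; the robot and the scene stay as the last step left them, time stands still between calls to the robot, and variables do not carry over. Pictures are saved under pics/ and viewed, at most 10 in all, crops included, and the job is handed in when it is done.

Besides the shell and the picture viewer there is one more tool, called by a JSON object that holds its "name" and its "arguments". play_rows: Moves the arm, as the interface text tells. Its arguments: {"type":"object","properties":{"targets":{"type":"array"},"force":{"type":"number"}},"required":["targets"]}

```bash
ls; mkdir -p pics
python3 - <<'E'
from bench import r
import cv2,numpy as np
print(r.state(), r.pinch_z)
for n in ("side","top"):
    c=r.camera(n); cv2.imwrite(f"pics/{n}0.png",c["img"][:,:,::-1]); print(n,c["fov_y"],c["cx"],c["cy"],np.round(c["view"],4).tolist())
E
```

```text
pics
{'time_s': 0.0, 'qpos': array([6.14385147e+01, 5.99781099e+00, 5.52592656e+00, 8.96046234e+01,
       2.27770010e-04, 7.75262021e+01]), 'qd': array([ 0.03318513,  0.00983954,  0.01028574,  0.00584423, -0.06696878,
       -0.00812257]), 'tau': array([-1.36540199e-03, -5.56921291e+01,  5.03658307e+01,  1.66612118e-02,
       -4.07805182e-04, -8.65220386e-06]), 'ee_pos': array([0.16609383, 0.57620011, 0.2305197 ]), 'orientation': array([[-9.60838631e-01,  2.77107764e-01, -6.41906793e-04],
       [ 2.77108354e-01,  9.60837962e-01, -1.17091089e-03],
       [ 2.92299916e-04, -1.30293415e-03, -9.99999108e-01]]), 'ft_force': array([ 0.61717849, -0.24473604, -0.10776078]), 'wrist_torque': array([-0.02973876,  0.05067264, -0.00871267]), 'gripper_force': 0.0, 'gripper_width': 0.08539290476286539} 0.0187
side 46.05171196744418 314.9482022465038 244.85403385277806 [[-0.9999, -0.011, 0.0114, 0.599], [-0.0158, 0.67, -0.7422, 0.037], [0.0005, -0.7423, -0.6701, 1.2539], [0.0, 0.0, 0.0, 1.0]]
top 55.986739319400115 326.94335045265694 240.08001990378958 [[-0.0301, -0.9995, -0.0077, 0.0677], [-0.9882, 0.0309, -0.1502, 0.5961], [0.1504, 0.0031, -0.9886, 0.8966], [0.0, 0.0, 0.0, 1.0]]
```

View pics/side0.png

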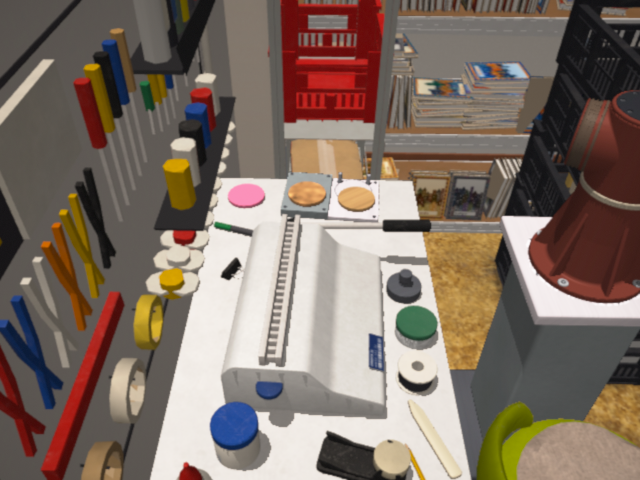

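View pics/top0.png

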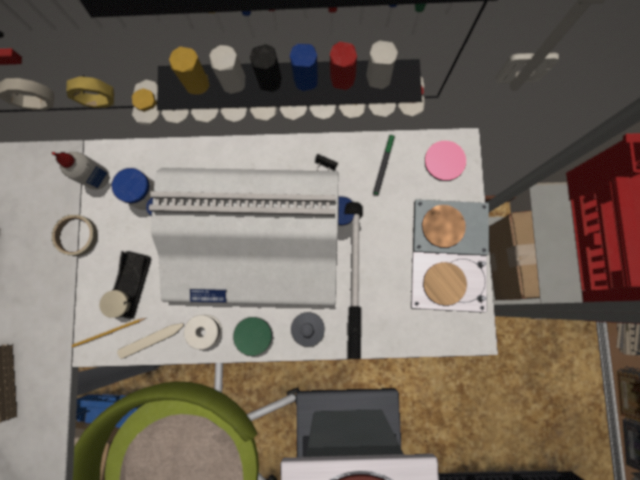

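The side view shows the lever down (430,225), the weight at (405,285), the tin at (416,325) and the spool at (417,370). The plywood is at (357,198), the cork at (306,193) and the pink disc at (246,195). In the top view the cork is at (444,226), the plywood at (445,284), the posts at about (480,265) and (484,297), and the weight at (308,329).

```bash
cat > h.py <<'E'
import cv2,numpy as np
from bench import r
def ray(c,u,v):
    f=240/np.tan(np.radians(c["fov_y"]/2)); V=np.array(c["view"]); R=V[:3,:3]
    d=R.T@np.array([(u-c["cx"])/f,(v-c["cy"])/f,1.]); return -R.T@V[:3,3],d/np.linalg.norm(d)
def onz(c,u,v,z):
    o,d=ray(c,u,v); return o+d*(z-o[2])/d[2]
def tri(c1,p1,c2,p2):
    o1,d1=ray(c1,*p1);o2,d2=ray(c2,*p2)
    s=np.linalg.lstsq(np.c_[d1,-d2],o2-o1,rcond=None)[0]
    a=o1+s[0]*d1;b=o2+s[1]*d2; return (a+b)/2,np.linalg.norm(a-b)
def blob(c,lo,hi,box):
    x0,y0,x1,y1=box; hsv=cv2.cvtColor(c["img"],cv2.COLOR_RGB2HSV)[y0:y1,x0:x1]
    m=cv2.inRange(hsv,lo,hi); m=cv2.morphologyEx(m,cv2.MORPH_CLOSE,np.ones((5,5)))
    cs=cv2.findContours(m,0,1)[0]; k=max(cs,key=cv2.contourArea)+[x0,y0]
    return cv2.fitEllipse(cv2.convexHull(k)),cv2.contourArea(k),k
E
python3 - <<'E'
from h import *
S=r.camera("side");T=r.camera("top")
for nm,bs,bt in (("cork",(285,175,330,212),(415,200,488,250)),("ply",(333,182,382,214),(415,255,488,312))):
    es,as_,ks=blob(S,(5,60,60),(25,255,255),bs); et,at,kt=blob(T,(5,60,60),(25,255,255),bt)
    print(nm,es,et); print(tri(S,es[0],T,et[0]))
    for c,k in((S,ks),(T,kt)):
        z=.0335 if nm=="cork" else .022
        p=np.array([onz(c,*q,z)[:2] for q in k[:,0]],np.float32); print(cv2.minEnclosingCircle(p), (p.min(0)+p.max(0))/2)
a=cv2.resize(S["img"][165:305,270:450],None,fx=4,fy=4,interpolation=cv2.INTER_CUBIC)
b=cv2.resize(T["img"][190:350,280:495],None,fx=3.7,fy=3.7,interpolation=cv2.INTER_CUBIC)
cv2.imwrite("pics/a1.png",a[:,:,::-1]);cv2.imwrite("pics/b1.png",b[:,:,::-1])
E
```

```text
cork ((306.7152099609375, 193.37890625), (25.401817321777344, 37.92424011230469), 90.292724609375) ((443.452880859375, 226.2722930908203), (42.575286865234375, 44.37534713745117), 159.16224670410156)
(array([ 0.62225554, -0.19988375,  0.02646501]), np.float64(0.0010778732862233742))
((0.6205978393554688, -0.19120657444000244), 0.0515267476439476) [ 0.6222403  -0.19120657]
((0.6208522915840149, -0.19780825078487396), 0.04838236793875694) [ 0.6204549  -0.19839473]
ply ((356.03607177734375, 199.23997497558594), (26.749774932861328, 36.62730407714844), 93.23945617675781) ((444.6549987792969, 283.4427490234375), (41.99283981323242, 43.26637649536133), 131.61244201660156)
(array([ 0.50099779, -0.19745087,  0.01271773]), np.float64(0.001926629551356014))
((0.5002127885818481, -0.1841602325439453), 0.053407974541187286) [ 0.50096947 -0.18357295]
((0.5020267367362976, -0.19524286687374115), 0.04525461792945862) [ 0.5016992  -0.19571437]
```

View pics/a1.png

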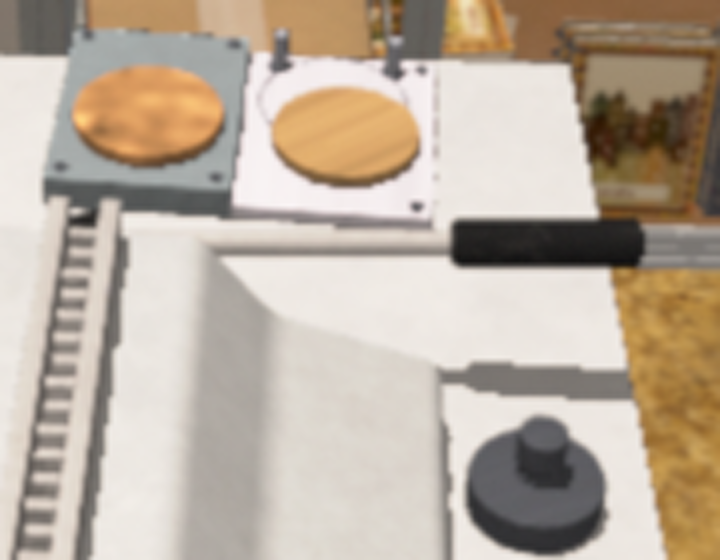

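View pics/b1.png

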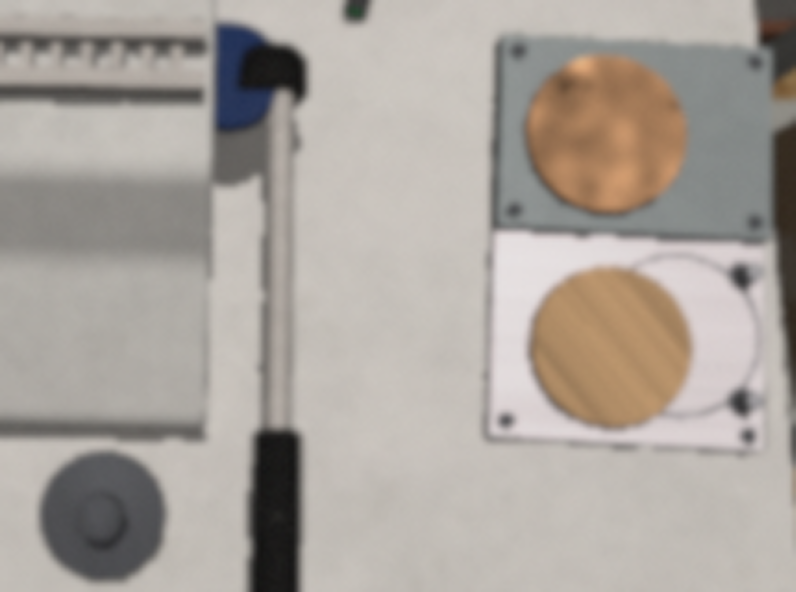

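The crops show the plate corners, the scribed circle, the posts at b1 (745,272) and (743,402), and the weight's foot at b1 (102,515). In a1 the post tops are at (282,33) and (396,40) and the knob top is at (543,425).

Run:
```python
from h import *
S=r.camera("side");T=r.camera("top")
b=lambda u,v:(u/3.7+280-.36,v/3.7+190-.36); a=lambda u,v:(u/4+270-.37,v/4+165-.37)
J=np.array([[-108,170],[50,170],[-108,56],[50,56],[-108,-64],[50,-64]])/1000.
px=[(498,37),(772,48),(495,230),(771,240),(487,437),(762,452)]; z=[.0235]*4+[.012]*2
W=np.array([onz(T,*b(*p),q)[:2] for p,q in zip(px,z)])
print(np.round(W,4))
Jc=J-J.mean(0);Wc=W-W.mean(0)
U,s,Vt=np.linalg.svd(Jc.T@Wc); R=Vt.T@np.diag([1,np.linalg.det(Vt.T@U.T)])@U.T; t=W.mean(0)-R@J.mean(0)
print("R",R,"ang",np.degrees(np.arctan2(R[1,0],R[0,0])),"t",t,"res mm",np.round((J@R.T+t-W)*1000,1).tolist())
# side estimate for corners
pxs=[(70,30),(245,40),(45,185),(235,205)]
for p,j in zip([(82,32),(250,42),(45,183),(235,207)],[(50,170),(50,56),(-108,170),(-108,56)]):
    print("side",j,onz(S,*a(*p),.0235)[:2],R@(np.array(j)/1000)+t)
for p in [(282,33),(396,40)]: print("post side z.038",onz(S,*a(*p),.038)[:2])
for j in [(36,36),(36,-36)]: print("post pred",R@(np.array(j)/1000)+t)
g=cv2.cvtColor(T["img"],cv2.COLOR_RGB2GRAY)
print("circle c",onz(T,*b(680,335),.012), [onz(T,*b(*q),.012)[:2].round(4) for q in((680,254),(758,335),(680,417))])
for nm,q in(("ply",(.5017,-.1957)),("cork",(.6205,-.1984))): print(nm,"jig mm",(R.T@(np.array(q)-t))*1000)
e,A,k=blob(T,(0,0,20),(180,120,120),(288,308,334,352));print("w top",e)
e2,A,k2=blob(S,(0,0,20),(180,120,110),(380,265,425,305));print("w side",e2)
print("foot z.022 top",onz(T,*b(102,515),.022),cv2.minEnclosingCircle(np.array([onz(T,*q,.022)[:2] for q in k[:,0]],np.float32)))
print("foot z.022 side",onz(S,*a(536,482),.022)," knob",onz(S,*a(543,431),.056),onz(T,*b(102,517),.056),tri(S,a(543,431),T,b(102,517)))
print("ply tri",tri(S,a(346,132),T,(444.65,283.4)),"cork",tri(S,a(148,111),T,(443.45,226.3)))
```

```text
[[ 0.6837 -0.1418]
 [ 0.672  -0.3007]
 [ 0.5703 -0.1334]
 [ 0.5597 -0.2908]
 [ 0.4531 -0.124 ]
 [ 0.44   -0.2796]]
R [[-0.08020688  0.99677824]
 [-0.99677824 -0.08020688]] ang -94.60045719400878 t [ 0.50697813 -0.23628546] res mm [[1.4, -0.5], [0.4, 1.0], [1.1, 0.2], [-0.9, 0.2], [-1.2, 0.5], [-0.8, -1.4]]
side (50, 170) [ 0.66644615 -0.29118044] [ 0.67242009 -0.29975954]
side (50, 56) [ 0.55834002 -0.28298956] [ 0.55878737 -0.29061596]
side (-108, 170) [ 0.68157908 -0.13513666] [ 0.68509278 -0.14226858]
side (-108, 56) [ 0.5690833 -0.1154565] [ 0.57146006 -0.133125  ]
post side z.038 [ 0.53864388 -0.2727039 ]
post side z.038 [ 0.46675038 -0.26698666]
post pred [ 0.5399747  -0.27505693]
post pred [ 0.46820667 -0.26928203]
circle c [ 0.50767569 -0.23810275  0.012     ] [array([ 0.5544, -0.2416]), array([ 0.5063, -0.2828]), array([ 0.4611, -0.2346])]
ply jig mm [-40.03136223  -8.5163604 ]
cork jig mm [-46.86863811 110.1174529 ]
w top ((307.563232421875, 329.29901123046875), (33.28068923950195, 34.393001556396484), 169.67959594726562)
w side ((403.8232727050781, 287.7325744628906), (33.11506652832031, 35.779659271240234), 153.9388885498047)
foot z.022 top [0.41637371 0.09600412 0.022     ] ((0.4150865972042084, 0.09531689435243607), 0.035562921315431595)
foot z.022 side [0.41549232 0.10272472 0.022     ]  knob [0.41559787 0.09969948 0.056     ] [0.41673301 0.09426478 0.056     ] (array([0.41551576, 0.0946938 , 0.05116406]), np.float64(0.0020472128035137365))
ply tri (array([ 0.50099908, -0.19594314,  0.01879359]), np.float64(0.0015238923538521733)) cork (array([ 0.62202241, -0.19903876,  0.03000244]), np.float64(0.0001898901769357737))
```

```bash
cat >> h.py <<'E'
t=np.array([.507,-.2365]); RJ=np.array([[-.0802,.9968],[-.9968,-.0802]])
from scipy.spatial.transform import Rotation as Ro
def J(x,y): return RJ@np.array([x,y])/1000+t
def plan(pts,head):   # pts: world xyz list; head: heading (deg) of tool y; prints tool-frame rows (mm) and yaw
    s=r.state(); O=s["orientation"]; p0=s["ee_pos"]
    h=np.radians(head); y=np.array([np.cos(h),np.sin(h),0]); z=np.array([0,0,-1.]); D=np.c_[np.cross(y,z),y,z]
    print("now",p0.round(4),"q",s["qpos"].round(1),"w",round(s["gripper_width"],4),"rotvec",np.degrees(Ro.from_matrix(O.T@D).as_rotvec()).round(2))
    for p in pts: print(np.round(p,4),"->",((O.T@(np.array(p)-p0))*1000).round(1))
E
python3 - <<'E'
from h import *
plan([(.45,.25,.231),(.52,0,.231),(*J(-110,-8.5),.231),(*J(-110,-8.5),.08)],-4.6)
E
```

```text
now [0.1662 0.5764 0.2311] q [61.4  6.   5.6 89.6 -0.  77.5] w 0.085 rotvec [-2.000e-02  1.000e-02  7.851e+01]
[0.45  0.25  0.231] -> [-3.631e+02 -2.350e+02  1.000e-01]
[0.52  0.    0.231] -> [-4.997e+02 -4.558e+02  2.000e-01]
[ 0.5073 -0.1262  0.231 ] -> [-5.225e+02 -5.805e+02  2.000e-01]
[ 0.5073 -0.1262  0.08  ] -> [-522.5 -580.5  151.2]
```

{"name": "play_rows", "arguments": {"targets": [[-180,-117,0,0,0,35,0.4],[-363,-235,0,0,0,39,0.4],[-363,-235,0,0,0,39,0.4],[-363,-235,0,0,0,39,0.4],[-363,-235,0,0,0,39,0.4],[-363,-235,0,0,0,39,0.4],[-363,-235,0,0,0,50,0.4],[-363,-235,0,0,0,60,0.4],[-363,-235,0,0,0,70,0.4],[-363,-235,0,0,0,78.5,0.4],[-363,-235,0,0,0,78.5,0.4],[-500,-456,0,0,0,78.5,0.4],[-500,-456,0,0,0,78.5,0.4],[-500,-456,0,0,0,78.5,0.4],[-500,-456,0,0,0,78.5,0.4],[-500,-456,0,0,0,78.5,0.4],[-522.5,-580.5,0,0,0,78.5,0.4],[-522.5,-580.5,0,0,0,78.5,0.4],[-522.5,-580.5,0,0,0,78.5,0.4],[-522.5,-580.5,0,0,0,78.5,0.4]]}}

```text
time_s: 1.97
ee_pos: [0.507, -0.1191, 0.2314]
orientation: [[0.08, 0.997, 0.0], [0.997, -0.08, -0.0], [-0.0, 0.0, -1.0]]
ft_force: [0.7, -0.1, 0.0]
gripper_width: 0.051
gripper_force: 0.0
```

Run:
```python
from h import *
plan([(*J(-110,-8.5),.231),(*J(-110,-8.5),.06),(*J(-110,-8.5),.03)],-4.6)
```

```text
now [ 0.507  -0.1191  0.2314] q [-27.6  -7.9  -8.2  89.7   0.   67. ] w 0.051 rotvec [0.03 0.   0.01]
[ 0.5073 -0.1262  0.231 ] -> [-7.   0.9  0.4]
[ 0.5073 -0.1262  0.06  ] -> [ -7.    0.8 171.4]
[ 0.5073 -0.1262  0.03  ] -> [ -7.    0.8 201.4]
```

{"name": "play_rows", "arguments": {"targets": [[0,0,171,0,0,0,0.4],[0,0,171,0,0,0,0.4],[0,0,171,0,0,0,0.4],[0,0,171,0,0,0,0.4],[0,0,171,0,0,0,0.4],[0,0,190,0,0,0,0.4],[0,0,205,0,0,0,0.4],[0,0,213,0,0,0,0.4],[0,0,213,0,0,0,0.4],[0,0,213,0,0,0,0.4]]}}

```text
time_s: 2.8
ee_pos: [0.508, -0.1173, 0.0197]
orientation: [[0.08, 0.997, 0.001], [0.997, -0.08, -0.0], [-0.0, 0.001, -1.0]]
ft_force: [-0.1, 0.1, -0.1]
gripper_width: 0.0512
gripper_force: 0.0
```

Run:
```python
from h import *
plan([(*J(-110,-8.5),.014)],-4.6)
S=r.camera("side");T=r.camera("top")
a=cv2.resize(S["img"][120:240,300:420],None,fx=5,fy=5,interpolation=cv2.INTER_CUBIC)[:,:,::-1]
cv2.imwrite("pics/a2.png",a)
```

```text
now [ 0.508  -0.1173  0.0197] q [-27.4  -3.5 -26.3  67.2   0.   67.2] w 0.0512 rotvec [0.05 0.02 0.02]
[ 0.5073 -0.1262  0.014 ] -> [-8.9  0.1  5.7]
```

View pics/a2.png

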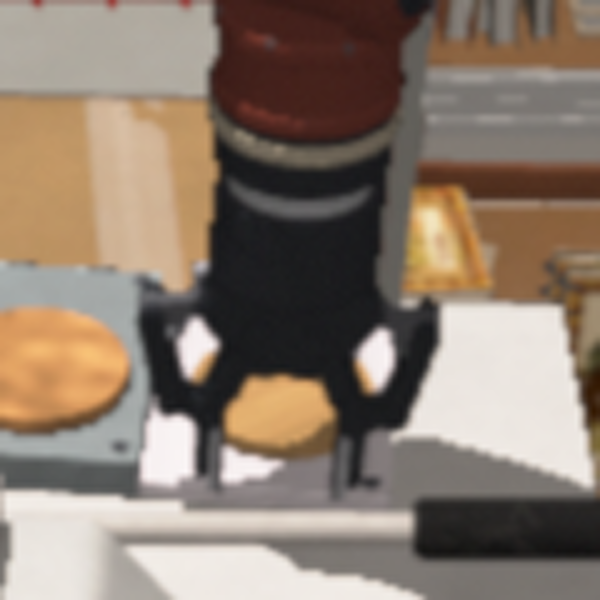

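Fingers straddle the plywood, just off the plate's near edge (tips at a2 (207,488) and (343,497)). Move over the plate and probe down.

{"name": "play_rows", "arguments": {"targets": [[-12,0,0,0,0,0,0.4],[-12,0,0,0,0,0,0.4],[-12,0,2,0,0,0,0.4],[-12,0,4,0,0,0,0.4],[-12,0,5,0,0,0,0.4],[-12,0,5,0,0,0,0.4]]}}

```text
time_s: 3.4
ee_pos: [0.5061, -0.1287, 0.0128]
orientation: [[0.08, 0.997, -0.001], [0.997, -0.08, 0.0], [0.0, -0.001, -1.0]]
ft_force: [0.3, 0.5, -0.1]
gripper_width: 0.0513
gripper_force: 0.0
```

{"name": "play_rows", "arguments": {"targets": [[0,0,1,0,0,0,0.4],[0,0,2,0,0,0,0.4],[0,0,3,0,0,0,0.4],[0,0,3,0,0,0,0.4]]}}

```text
time_s: 3.73
ee_pos: [0.5063, -0.1289, 0.01]
orientation: [[0.08, 0.997, -0.0], [0.997, -0.08, 0.0], [0.0, -0.0, -1.0]]
ft_force: [0.7, -0.7, -1.0]
gripper_width: 0.0515
gripper_force: 0.0
```

{"name": "play_rows", "arguments": {"targets": [[0,0,1,0,0,0,0.4],[0,0,2,0,0,0,0.4],[0,0,2,0,0,0,0.4],[0,0,2,0,0,0,0.4]]}}

```text
time_s: 4.07
ee_pos: [0.5066, -0.1291, 0.0088]
orientation: [[0.08, 0.997, 0.0], [0.997, -0.08, -0.0], [-0.0, 0.0, -1.0]]
ft_force: [-1.5, 0.7, 5.1]
gripper_width: 0.051
gripper_force: 2.6
```

{"name": "play_rows", "arguments": {"targets": [[0,0,-5,0,0,0,0.4],[-4,0,-5,0,0,0,0.4],[-8,0,-5,0,0,0,0.4],[-12,0,-5,0,0,0,0.4],[-16,0,-5,0,0,0,0.4],[-20,1,-5,0,0,0,0.4],[-23,2,-5,0,0,0,0.4],[-26,3.5,-5,0,0,0,0.4],[-29,5,-5,0,0,0,0.4],[-32,6.5,-5,0,0,0,0.4],[-35,8,-5,0,0,0,0.4],[-38,9,-5,0,0,0,0.4],[-41,9,-5,0,0,0,0.4],[-44,9,-5,0,0,0,0.4],[-47,9,-5,0,0,0,0.4],[-50,9,-5,0,0,0,0.4],[-52,9,-5,0,0,0,0.4],[-52,9,-5,0,0,0,0.4]]}}

```text
time_s: 5.57
ee_pos: [0.5112, -0.182, 0.0133]
orientation: [[0.08, 0.997, 0.0], [0.997, -0.08, -0.0], [-0.0, 0.0, -1.0]]
ft_force: [-0.2, -0.9, 0.1]
gripper_width: 0.0514
gripper_force: 0.0
```

```bash
cat >> h.py <<'E'
def disc(z,box,tag=None,lo=(5,60,60)):
    T=r.camera("top"); e,A,k=blob(T,lo,(25,255,255),box)
    p=np.array([onz(T,*q,z)[:2] for q in k[:,0]],np.float32); c,rad=cv2.minEnclosingCircle(p)
    c2=onz(T,*e[0],z)[:2]
    print("jig mm circ",(RJ.T@(np.array(c)-t)*1000).round(1),"ell",(RJ.T@(c2-t)*1000).round(1),"rad",round(rad*1000,1))
    s=r.state();print("tcp jig",(RJ.T@(s["ee_pos"][:2]-t)*1000).round(1),s["ee_pos"][2].round(4),s["ft_force"].round(1))
    if tag:
        cv2.imwrite(f"pics/{tag}.png",cv2.resize(T["img"][190:330,400:500],None,fx=4,fy=4,interpolation=2)[:,:,::-1])
E
python3 -c "
from h import *
disc(.022,(415,255,488,312))"
```

```text
jig mm circ [-35.1  33.7] ell [-35.   36.1] rad 19.9
tcp jig [-54.8  -0.2] 0.0133 [ 0.1 -0.8  0. ]
```

{"name": "play_rows", "arguments": {"targets": [[-2,0,0,0,0,0,0.4],[-4,0,0,0,0,0,0.4],[-5,0,0,0,0,0,0.4],[-5,0,0,0,0,0,0.4]]}}

```text
time_s: 5.95
ee_pos: [0.5109, -0.1867, 0.0133]
orientation: [[0.08, 0.997, 0.0], [0.997, -0.08, 0.0], [0.0, 0.0, -1.0]]
ft_force: [0.5, 1.1, -0.1]
gripper_width: 0.0511
gripper_force: 0.2
```

{"name": "play_rows", "arguments": {"targets": [[-2,0,0,0,0,0,0.4],[-3,0,0,0,0,0,0.4],[-3,0,0,0,0,0,0.4]]}}

```text
time_s: 6.2
ee_pos: [0.5109, -0.1883, 0.0132]
orientation: [[0.079, 0.997, 0.001], [0.997, -0.079, 0.003], [0.003, 0.001, -1.0]]
ft_force: [2.2, 7.2, 1.0]
gripper_width: 0.0512
gripper_force: 3.5
```

Run:
```python
from h import *
s=r.state();print("tcp jig",(RJ.T@(s["ee_pos"][:2]-t)*1000).round(1),s["ft_force"].round(1))
S=r.camera("side");T=r.camera("top")
a=cv2.resize(S["img"][165:225,325:395],None,fx=8,fy=8,interpolation=cv2.INTER_CUBIC)[:,:,::-1]
cv2.imwrite("pics/a3.png",a)
```

```text
tcp jig [-48.3  -0. ] [2.2 7.2 1. ]
```

View pics/a3.png

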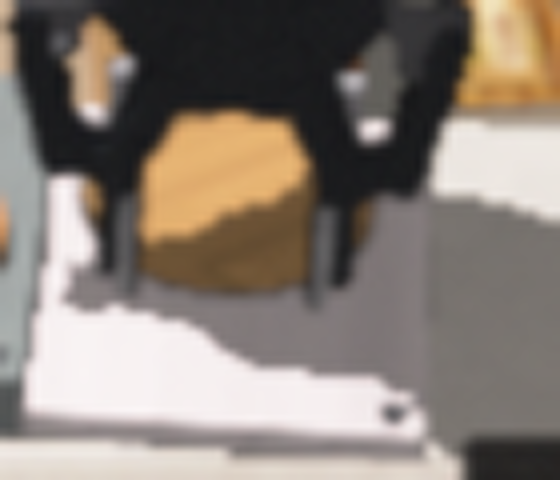

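Force rose to 7 N at TCP x = -48 mm, and the disc sits between the fingers, so it appears to be home. I'll retreat and move behind the cork.

{"name": "play_rows", "arguments": {"targets": [[10,0,0,0,0,0,0.4],[25,0,0,0,0,0,0.4],[35,0,0,0,0,0,0.4],[35,0,-40,0,0,0,0.4],[35,0,-80,0,0,0,0.4],[35,20,-100,0,0,-7,0.4],[35,60,-100,0,0,-14,0.4],[30,100,-100,0,0,-21,0.4],[20,140,-100,0,0,-28,0.4],[10,180,-100,0,0,-35,0.4],[0,180,-100,0,0,-42,0.4],[0,180,-100,0,0,-49,0.4],[0,180,-100,0,0,-56,0.4],[0,180,-100,0,0,-63,0.4],[0,180,-100,0,0,-70,0.4],[0,180,-100,0,0,-77,0.4],[0,180,-100,0,0,-84,0.4],[0,180,-100,0,0,-90,0.4],[0,180,-100,0,0,-90,0.4]]}}

```text
time_s: 7.88
ee_pos: [0.69, -0.2035, 0.1132]
orientation: [[-0.997, 0.075, -0.0], [0.075, 0.997, -0.0], [0.0, -0.0, -1.0]]
ft_force: [0.4, 0.1, -0.3]
gripper_width: 0.0514
gripper_force: 0.0
```

Run:
```python
from h import *
disc(.022,(415,255,488,312),"t4")
plan([(*J(-47,178),.0245),(*J(-47,178),.06)],85.4)
```

```text
jig mm circ [-83.3  25.1] ell [-83.1  26.2] rad 26.4
tcp jig [-47.5 179.8] 0.1132 [ 0.8  0.4 -0.4]
now [ 0.69   -0.2036  0.1132] q [-26.8  27.7  18.9  81.2  -0.  -22.1] w 0.0514 rotvec [-0.01 -0.01 -0.08]
[ 0.6882 -0.2039  0.0245] -> [ 1.8 -0.5 88.7]
[ 0.6882 -0.2039  0.06  ] -> [ 1.8 -0.5 53.2]
```

View pics/t4.png

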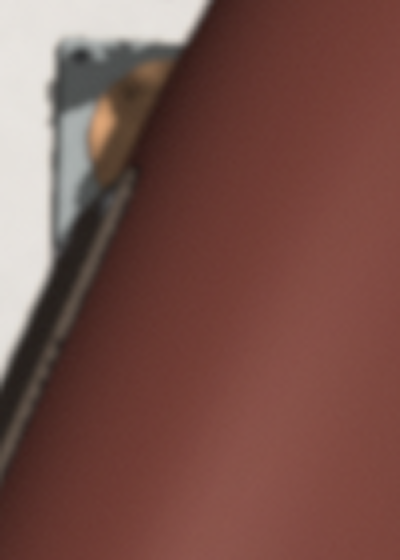

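The arm hides the plywood in the top view, so I'll check it numerically in the side view.

Run:
```python
from h import *
S=r.camera("side")
e,A,k=blob(S,(5,60,60),(25,255,255),(333,165,382,214)); print(e,A)
def jig(u,v): return (RJ.T@(onz(S,u,v,.022)[:2]-t)*1000).round(1)
print("shift", jig(*e[0])-jig(356.04,199.24), "expected ~ 40, 8.5")
e,A,k=blob(S,(5,60,60),(25,255,255),(285,165,330,212)); print("cork",e,A)
```

```text
((351.8399658203125, 178.21310424804688), (44.25505828857422, 47.239479064941406), 153.9589080810547) 1157.0
shift [87. 14.] expected ~ 40, 8.5
cork ((306.58392333984375, 193.52984619140625), (25.594839096069336, 38.374969482421875), 89.7543716430664) 736.0
```

Run:
```python
from h import *
S=r.camera("side")
e,A,k=blob(S,(5,60,60),(25,255,255),(333,180,382,214)); print(e,A)
def jig(u,v): return (RJ.T@(onz(S,u,v,.022)[:2]-t)*1000).round(1)
print("shift", jig(*e[0])-jig(356.04,199.24), "expected ~ 40, 8.5")
```

```text
((352.5332336425781, 187.66786193847656), (27.01532745361328, 38.77139663696289), 92.1644287109375) 644.5
shift [46.5 10.5] expected ~ 40, 8.5
```

{"name": "play_rows", "arguments": {"targets": [[0,0,40,0,0,0,0.4],[0,0,75,0,0,0,0.4],[0,0,85,0,0,0,0.4],[0,0,88.5,0,0,0,0.4],[0,0,88.5,0,0,0,0.4],[0,0,88.5,0,0,0,0.4]]}}

```text
time_s: 8.53
ee_pos: [0.6912, -0.2045, 0.0272]
orientation: [[-0.997, 0.081, 0.002], [0.081, 0.997, -0.001], [-0.003, -0.001, -1.0]]
ft_force: [0.2, -0.1, 0.6]
gripper_width: 0.0509
gripper_force: 0.0
```

{"name": "play_rows", "arguments": {"targets": [[5,0,0,0,0,0,0.4],[10,0,0,0,0,0,0.4],[10,0,0,0,0,0,0.4]]}}

```text
time_s: 8.78
ee_pos: [0.6799, -0.2034, 0.0263]
orientation: [[-0.997, 0.08, 0.001], [0.08, 0.997, -0.001], [-0.001, -0.001, -1.0]]
ft_force: [0.0, -0.8, 0.6]
gripper_width: 0.0514
gripper_force: 0.0
```

{"name": "play_rows", "arguments": {"targets": [[3,0,1,0,0,0,0.4],[6,0,1.5,0,0,0,0.4],[10,0,1.5,0,0,0,0.4],[15,0,1.5,0,0,0,0.4],[20,-1,1.5,0,0,0,0.4],[25,-2,1.5,0,0,0,0.4],[30,-3,1.5,0,0,0,0.4],[35,-4,1.5,0,0,0,0.4],[40,-5,1.5,0,0,0,0.4],[45,-6,1.5,0,0,0,0.4],[50,-7,1.5,0,0,0,0.4],[55,-8,1.5,0,0,0,0.4],[60,-9,1.5,0,0,0,0.4],[65,-10,1.5,0,0,0,0.4],[70,-11,1.5,0,0,0,0.4],[75,-12,1.5,0,0,0,0.4],[80,-13,1.5,0,0,0,0.4],[85,-14,1.5,0,0,0,0.4],[90,-15,1.5,0,0,0,0.4],[90,-15,1.5,0,0,0,0.4]]}}

```text
time_s: 10.45
ee_pos: [0.5882, -0.2109, 0.0232]
orientation: [[-0.997, 0.08, -0.001], [0.08, 0.997, 0.0], [0.001, 0.0, -1.0]]
ft_force: [0.1, 1.2, 0.2]
gripper_width: 0.0512
gripper_force: 0.0
```

Run:
```python
from h import *
S=r.camera("side")
cv2.imwrite("pics/a5.png",cv2.resize(S["img"][150:220,285:395],None,fx=7,fy=7,interpolation=2)[:,:,::-1])
s=r.state();print((RJ.T@(s["ee_pos"][:2]-t)*1000).round(1),s["ee_pos"][2])
```

```text
[-32.   79.3] 0.02321471542785245
```

View pics/a5.png

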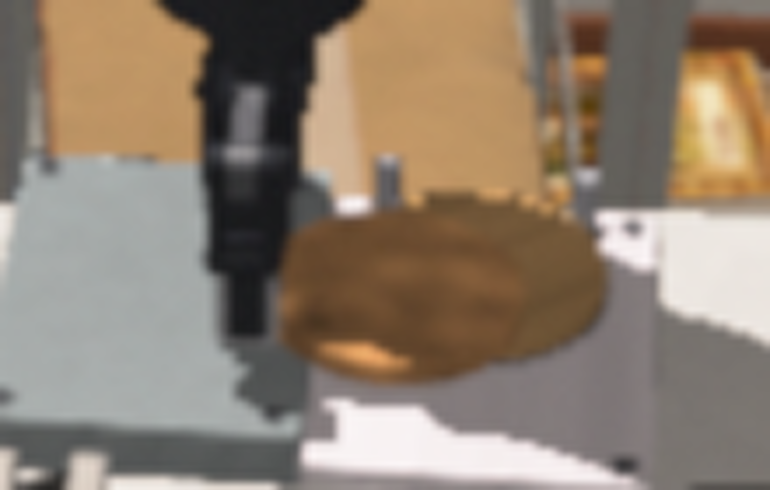

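The cork (280–525, row 295) is crossing from the ledge onto the plywood, short of the posts. I'll continue.

{"name": "play_rows", "arguments": {"targets": [[4,0,0,0,0,0,0.4],[8,0,0,0,0,0,0.4],[12,0,0,0,0,0,0.4],[16,0,0,0,0,0,0.4],[20,0,0,0,0,0,0.4],[24,0,0,0,0,0,0.4],[28,0,0,0,0,0,0.4],[31,0,0,0,0,0,0.4],[31,0,0,0,0,0,0.4],[31,0,0,0,0,0,0.4]]}}

```text
time_s: 11.33
ee_pos: [0.5581, -0.2085, 0.0233]
orientation: [[-0.997, 0.08, 0.0], [0.08, 0.997, 0.0], [-0.0, 0.0, -1.0]]
ft_force: [-1.2, 0.3, 0.2]
gripper_width: 0.0512
gripper_force: 0.0
```

Run:
```python
from h import *
s=r.state();print((RJ.T@(s["ee_pos"][:2]-t)*1000).round(1),s["ee_pos"][2],s["ft_force"])
```

```text
[-32.1  48.7] 0.02334160188243512 [-1.1618406   0.31554682  0.15742135]
```

{"name": "play_rows", "arguments": {"targets": [[-10,0,0,0,0,0,0.4],[-20,0,0,0,0,0,0.4],[-20,0,-40,0,0,0,0.4],[-20,0,-80,0,0,0,0.4],[-10,0,-80,0,0,7,0.4],[0,10,-80,0,0,14,0.4],[10,20,-80,0,0,21,0.4],[20,40,-80,0,0,28,0.4],[30,60,-80,0,0,35,0.4],[40,78,-80,0,0,42,0.4],[49,78,-80,0,0,49,0.4],[49,78,-80,0,0,56,0.4],[49,78,-80,0,0,63,0.4],[49,78,-80,0,0,70,0.4],[49,78,-80,0,0,77,0.4],[49,78,-80,0,0,84,0.4],[49,78,-80,0,0,90,0.4],[49,78,-80,0,0,90,0.4]]}}

```text
time_s: 12.83
ee_pos: [0.5158, -0.1268, 0.1034]
orientation: [[0.085, 0.996, 0.0], [0.996, -0.085, -0.0], [0.0, 0.0, -1.0]]
ft_force: [0.1, 0.2, 0.3]
gripper_width: 0.0511
gripper_force: 0.0
```

Run:
```python
from h import *
plan([(*J(-105,0),.06),(*J(-105,0),.0235)],-4.6)
S=r.camera("side");T=r.camera("top")
e,A,k=blob(T,(5,60,60),(25,255,255),(415,255,488,312)); print(e,A)
p=np.vstack([cv2.resize(S["img"][160:220,320:400],None,fx=6,fy=6,interpolation=2),cv2.resize(T["img"][250:315,410:490],(480,240),interpolation=2)])
cv2.imwrite("pics/p6.png",p[:,:,::-1])
```

```text
now [ 0.5158 -0.1268  0.1034] q [-27.9  -5.2 -18.9  76.2   0.   66.9] w 0.0511 rotvec [ 0.01 -0.   -0.26]
[ 0.5154 -0.1318  0.06  ] -> [-5.1  0.  43.4]
[ 0.5154 -0.1318  0.0235] -> [-5.1  0.  79.9]
((478.9267272949219, 306.2108154296875), (9.80950927734375, 19.417905807495117), 74.96570587158203) 48.0
```

View pics/p6.png

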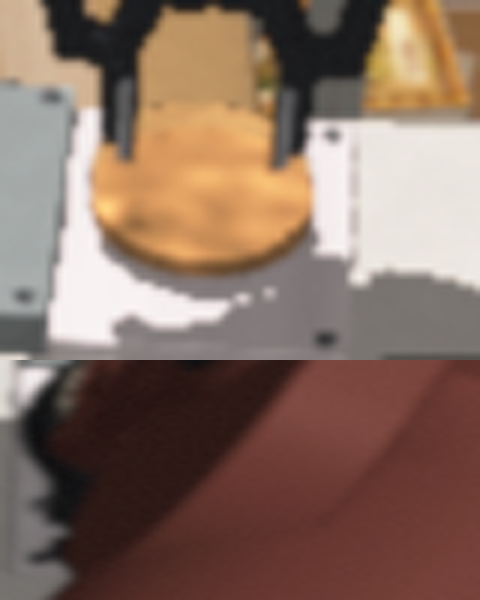

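The cork lies flat on the plywood, still about 30 mm short in x. Now I'll lower behind it and push it home.

{"name": "play_rows", "arguments": {"targets": [[0,0,40,0,0,0,0.4],[0,0,70,0,0,0,0.4],[0,0,79.5,0,0,0,0.4],[-4,0,79.5,0,0,0,0.4],[-10,0,79.5,0,0,0,0.4],[-16,0,79.5,0,0,0,0.4],[-21,0,79.5,0,0,0,0.4],[-25,0,79.5,0,0,0,0.4],[-29,0,79.5,0,0,0,0.4],[-33,0,79.5,0,0,0,0.4],[-37,0,79.5,0,0,0,0.4],[-41,0,79.5,0,0,0,0.4],[-45,0,79.5,0,0,0,0.4],[-48,0,79.5,0,0,0,0.4],[-51,0,79.5,0,0,0,0.4],[-54,0,79.5,0,0,0,0.4],[-56,0,79.5,0,0,0,0.4],[-58,0,79.5,0,0,0,0.4],[-58,0,79.5,0,0,0,0.4]]}}

```text
time_s: 14.52
ee_pos: [0.511, -0.1849, 0.0238]
orientation: [[0.08, 0.997, -0.0], [0.997, -0.08, -0.0], [-0.0, -0.0, -1.0]]
ft_force: [0.1, -0.8, 0.2]
gripper_width: 0.0514
gripper_force: 0.4
```

Run:
```python
from h import *
s=r.state();print((RJ.T@(s["ee_pos"][:2]-t)*1000).round(1),s["ee_pos"][2],s["ft_force"])
```

```text
[-51.8  -0.2] 0.02375218961956936 [ 0.08206045 -0.81548811  0.233322  ]
```

{"name": "play_rows", "arguments": {"targets": [[-2,0,0,0,0,0,0.4],[-4,0,0,0,0,0,0.4],[-5,0,0,0,0,0,0.4],[-5,0,0,0,0,0,0.4],[-5,0,0,0,0,0,0.4]]}}

```text
time_s: 14.93
ee_pos: [0.5109, -0.1884, 0.0237]
orientation: [[0.079, 0.997, 0.001], [0.997, -0.079, 0.002], [0.003, 0.001, -1.0]]
ft_force: [1.7, 6.6, 2.0]
gripper_width: 0.0512
gripper_force: 3.3
```

{"name": "play_rows", "arguments": {"targets": [[10,0,0,0,0,0,0.4],[25,0,0,0,0,0,0.4],[37,0,0,0,0,0,0.4],[37,0,-40,0,0,0,0.47],[37,0,-80,0,0,0,0.47],[37,0,-120,0,0,0,0.47],[37,0,-160,0,0,0,0.47],[37,0,-196,0,0,0,0.47],[37,0,-196,0,0,0,0.47],[37,0,-196,0,0,0,0.47]]}}

```text
time_s: 15.77
ee_pos: [0.5148, -0.1529, 0.2224]
orientation: [[0.08, 0.997, 0.004], [0.997, -0.08, -0.003], [-0.002, 0.004, -1.0]]
ft_force: [1.6, -0.3, -0.1]
gripper_width: 0.0452
gripper_force: 0.0
```

Run:
```python
from h import *
plan([(.4125,.096,.22)],90)
```

```text
now [ 0.5148 -0.1529  0.2224] q [-30.5  -5.5  -6.8  88.4  -0.   64.1] w 0.0452 rotvec [ 7.000e-02  2.900e-01 -9.456e+01]
[0.4125 0.096  0.22  ] -> [ 240.  -121.8    1.4]
```

{"name": "play_rows", "arguments": {"targets": [[35,-18,0,0,0,-7,0.47],[70,-36,0,0,0,-14,0.47],[105,-54,0,0,0,-21,0.47],[140,-72,0,0,0,-28,0.47],[175,-90,0,0,0,-35,0.47],[210,-108,0,0,0,-42,0.47],[240,-122,0,0,0,-49,0.47],[240,-122,0,0,0,-56,0.47],[240,-122,0,0,0,-63,0.47],[240,-122,0,0,0,-70,0.47],[240,-122,0,0,0,-77,0.47],[240,-122,0,0,0,-84,0.47],[240,-122,0,0,0,-90,0.47],[240,-122,0,0,0,-94.5,0.47],[240,-122,0,0,0,-94.5,0.47],[240,-122,0,0,0,-94.5,0.47]]}}

```text
time_s: 17.1
ee_pos: [0.4106, 0.0965, 0.2187]
orientation: [[-1.0, 0.004, -0.002], [0.004, 1.0, 0.0], [0.002, 0.0, -1.0]]
ft_force: [0.4, -0.9, 0.7]
gripper_width: 0.0452
gripper_force: 0.0
```

Run:
```python
from h import *
plan([(.4125,.096,.1),(.4125,.096,.028)],90)
disc(.032,(415,255,488,312),"t7")
S=r.camera("side")
p=np.vstack([cv2.resize(S["img"][165:215,325:395],None,fx=6,fy=6,interpolation=2),cv2.resize(r.camera("top")["img"][250:315,410:490],(420,300),interpolation=2)])
cv2.imwrite("pics/p7.png",p[:,:,::-1])
```

```text
now [0.4106 0.0965 0.2187] q [ -4.7 -25.8 -24.2  91.7  -0.   -4.4] w 0.0452 rotvec [ 0.   -0.09 -0.23]
[0.4125 0.096  0.1   ] -> [ -2.1  -0.5 118.7]
[0.4125 0.096  0.028 ] -> [ -2.2  -0.5 190.7]
jig mm circ [0.3 0.2] ell [ 0.4 -0.5] rad 48.2
tcp jig [-324.1 -122.7] 0.2189 [-0.4  0.5 -0.8]
```

View pics/p7.png

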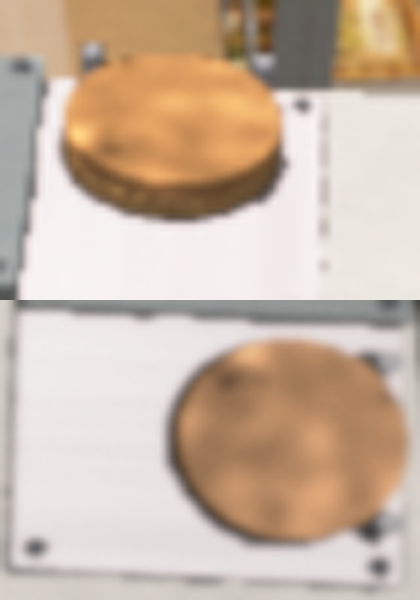

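Both discs are flush and home (cork centre measured 0.3 mm from the nest). Now I'll grasp the weight.

{"name": "play_rows", "arguments": {"targets": [[-2,0,40,0,0,0,0.47],[-2,0,80,0,0,0,0.47],[-2,0,115,0,0,0,0.47],[-2,0,140,0,0,0,0.47],[-2,0,155,0,0,0,0.47],[-2,0,160,0,0,0,0.47],[-2,0,160,0,0,0,0.47],[-2,0,160,0,0,0,0.47]]}}

```text
time_s: 17.92
ee_pos: [0.4136, 0.0963, 0.0607]
orientation: [[-1.0, 0.002, 0.001], [0.002, 1.0, 0.0], [-0.001, 0.0, -1.0]]
ft_force: [-0.7, 0.8, 0.1]
gripper_width: 0.0453
gripper_force: 0.0
```

Run:
```python
from h import *
plan([(.4125,.096,.028)],90)
S=r.camera("side");T=r.camera("top")
p=np.vstack([cv2.resize(S["img"][220:310,360:440],None,fx=5,fy=5,interpolation=2)])
cv2.imwrite("pics/p8.png",p[:,:,::-1])
```

```text
now [0.4136 0.0963 0.0607] q [ -4.7 -24.4 -39.6  74.7   0.   -4.5] w 0.0453 rotvec [ 0.    0.05 -0.12]
[0.4125 0.096  0.028 ] -> [ 1.1 -0.3 32.7]
```

View pics/p8.png

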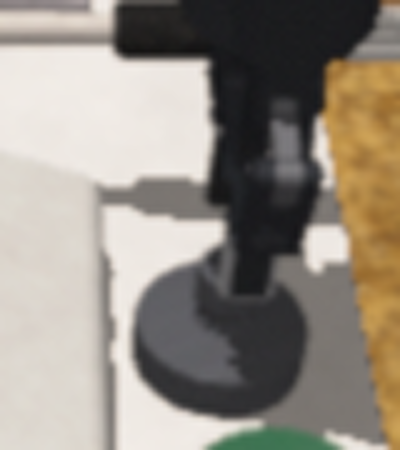

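The finger hangs beside the knob at p8 (250,280), which agrees with the measured position after perspective. I'll lower and close.

{"name": "play_rows", "arguments": {"targets": [[0,0,8,0,0,0,0.47],[0,0,16,0,0,0,0.47],[0,0,24,0,0,0,0.47],[0,0,30,0,0,0,0.47],[0,0,32,0,0,0,0.47],[0,0,32,0,0,0,0.47]]}}

```text
time_s: 18.52
ee_pos: [0.4125, 0.0964, 0.0269]
orientation: [[-1.0, 0.002, -0.001], [0.002, 1.0, 0.0], [0.001, 0.0, -1.0]]
ft_force: [-0.2, 1.1, 0.6]
gripper_width: 0.0452
gripper_force: 0.0
```

{"name": "play_rows", "arguments": {"targets": [[0,0,0,0,0,0,0.55],[0,0,0,0,0,0,0.6],[0,0,0,0,0,0,0.65],[0,0,0,0,0,0,0.7],[0,0,0,0,0,0,0.8],[0,0,0,0,0,0,0.9],[0,0,0,0,0,0,0.9],[0,0,0,0,0,0,0.9]], "force": 50}}

```text
time_s: 19.18
ee_pos: [0.4135, 0.0968, 0.0285]
orientation: [[-1.0, 0.001, 0.001], [0.001, 1.0, 0.001], [-0.001, 0.001, -1.0]]
ft_force: [-1.2, 3.5, 5.5]
gripper_width: 0.0239
gripper_force: 49.1
```

{"name": "play_rows", "arguments": {"targets": [[0,0,-2,0,0,0,0.9],[0,0,-5,0,0,0,0.9],[0,0,-10,0,0,0,0.9],[0,0,-20,0,0,0,0.9],[0,0,-30,0,0,0,0.9],[0,0,-30,0,0,0,0.9]]}}

```text
time_s: 19.68
ee_pos: [0.4146, 0.0962, 0.0604]
orientation: [[-1.0, 0.002, 0.003], [0.002, 1.0, -0.0], [-0.003, -0.0, -1.0]]
ft_force: [-0.1, -0.2, -4.8]
gripper_width: 0.0238
gripper_force: 49.5
```

Run:
```python
from h import *
S=r.camera("side")
s=r.state(); print(s["ee_pos"],s["ft_force"],s["wrist_torque"],s["gripper_width"])
cv2.imwrite("pics/p9.png",cv2.resize(S["img"][210:310,360:460],None,fx=6,fy=6,interpolation=2)[:,:,::-1])
```

```text
[0.41436009 0.09614316 0.05945062] [ 0.06804393  0.12002771 -5.05352666] [-0.06830335 -0.01192362  0.01314969] 0.024136751058539963
```

View pics/p9.png

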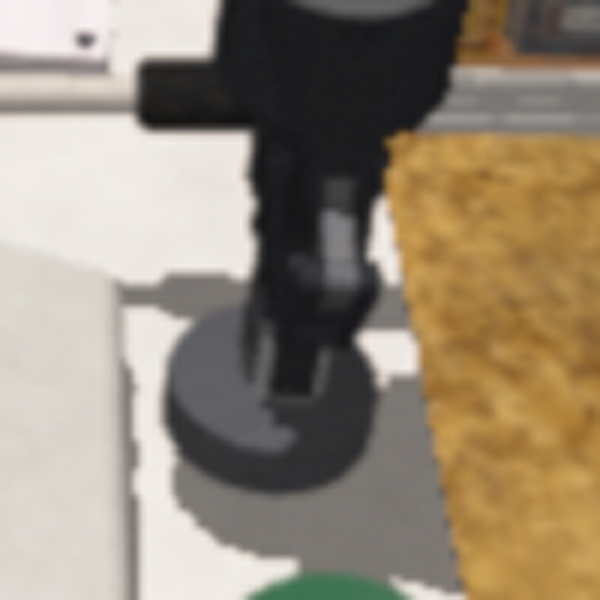

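The weight hangs upright in the grip, foot spanning p9 columns 165–378, and the vertical force of -5 N matches its mass.

Run:
```python
from h import *
S=r.camera("side")
e,A,k=blob(S,(0,0,20),(180,120,110),(383,270,428,298)); x,y,w,h=cv2.boundingRect(k); print(x,y,w,h)
for u in (405.25-.4,x+w/2-.5): 
    o,d=ray(S,u,276); s=(.096-o[1])/d[1]; print(o+s*d)
o,d=ray(S,404-.4,285); s=(.096-o[1])/d[1]; print("initial",o+s*d)
plan([(.4146,.096,.22),(*(J(0,0)),.22),(*J(0,0),.08)],90)
```

```text
388 270 36 24
[0.41460919 0.096      0.0419064 ]
[0.41328345 0.096      0.04193617]
initial [0.41407674 0.096      0.01541963]
now [0.4138 0.0962 0.0586] q [ -4.7 -24.3 -39.8  74.4   0.   -4.6] w 0.0239 rotvec [-0.01  0.09 -0.09]
[0.4146 0.096  0.22  ] -> [  -1.    -0.2 -161.4]
[ 0.507  -0.2365  0.22  ] -> [ -94.  -332.6 -161.2]
[ 0.507  -0.2365  0.08  ] -> [ -93.7 -332.6  -21.2]
```

{"name": "play_rows", "arguments": {"targets": [[0,0,-30,0,0,0,0.9],[0,0,-65,0,0,0,0.9],[0,0,-100,0,0,0,0.9],[0,0,-135,0,0,0,0.9],[0,0,-161,0,0,0,0.9],[-6,-20,-161,0,0,0,0.9],[-14,-50,-161,0,0,0,0.9],[-24,-85,-161,0,0,0,0.9],[-34,-120,-161,0,0,0,0.9],[-44,-155,-161,0,0,0,0.9],[-54,-190,-161,0,0,0,0.9],[-64,-225,-161,0,0,0,0.9],[-74,-260,-161,0,0,0,0.9],[-83,-293,-161,0,0,0,0.9],[-90,-320,-161,0,0,0,0.9],[-94,-333,-161,0,0,0,0.9],[-94,-333,-130,0,0,0,0.9],[-94,-333,-95,0,0,0,0.9],[-94,-333,-75,0,0,0,0.9],[-94,-333,-60,0,0,0,0.9]]}}

```text
time_s: 21.45
ee_pos: [0.5051, -0.2359, 0.114]
orientation: [[-1.0, 0.002, -0.004], [0.002, 1.0, 0.003], [0.004, 0.003, -1.0]]
ft_force: [-0.7, -0.1, -4.5]
gripper_width: 0.0236
gripper_force: 50.8
```

{"name": "play_rows", "arguments": {"targets": [[0,0,10,0,0,0,0.9],[0,0,20,0,0,0,0.9],[0,0,25,0,0,0,0.9],[0,0,25,0,0,0,0.9],[0,0,25,0,0,0,0.9]]}}

```text
time_s: 21.87
ee_pos: [0.5069, -0.237, 0.0934]
orientation: [[-1.0, 0.001, 0.001], [0.001, 1.0, -0.0], [-0.001, -0.0, -1.0]]
ft_force: [0.5, -0.4, -5.2]
gripper_width: 0.0239
gripper_force: 50.8
```

Run:
```python
from h import *
S=r.camera("side")
plan([(*J(0,0),.075),(*J(0,0),.06)],90)
cv2.imwrite("pics/p10.png",np.vstack([cv2.resize(S["img"][120:215,310:410],None,fx=6,fy=6,interpolation=2)])[:,:,::-1])
```

```text
now [ 0.5072 -0.2372  0.0938] q [-38.5   0.1 -14.8  75.    0.  -38.4] w 0.0241 rotvec [-0.05  0.07 -0.09]
[ 0.507  -0.2365  0.075 ] -> [ 0.2  0.7 18.8]
[ 0.507  -0.2365  0.06  ] -> [ 0.2  0.7 33.8]
```

I have gone over the 10-picture viewing limit (12 so far), so from here I'll check by numbers only.

{"name": "play_rows", "arguments": {"targets": [[0,0,8,0,0,0,0.9],[0,0,16,0,0,0,0.9],[0,0,23,0,0,0,0.9],[0,0,28,0,0,0,0.9],[0,0,30,0,0,0,0.9],[0,0,30,0,0,0,0.9],[0,0,30,0,0,0,0.9]]}}

```text
time_s: 22.5
ee_pos: [0.5066, -0.2368, 0.0627]
orientation: [[-1.0, 0.002, -0.0], [0.002, 1.0, 0.0], [0.0, 0.0, -1.0]]
ft_force: [0.5, 0.3, -5.2]
gripper_width: 0.024
gripper_force: 50.8
```

{"name": "play_rows", "arguments": {"targets": [[0,0,1,0,0,0,0.9],[0,0,2,0,0,0,0.9],[0,0,2,0,0,0,0.9],[0,0,2,0,0,0,0.9]]}}

```text
time_s: 22.83
ee_pos: [0.5067, -0.2369, 0.0609]
orientation: [[-1.0, 0.002, 0.0], [0.002, 1.0, -0.0], [-0.0, -0.0, -1.0]]
ft_force: [0.0, 0.8, -6.2]
gripper_width: 0.0235
gripper_force: 50.8
```

{"name": "play_rows", "arguments": {"targets": [[0,0,1,0,0,0,0.9],[0,0,2,0,0,0,0.9],[0,0,2,0,0,0,0.9],[0,0,2,0,0,0,0.9]]}}

```text
time_s: 23.17
ee_pos: [0.5068, -0.237, 0.0605]
orientation: [[-1.0, 0.001, 0.001], [0.001, 1.0, -0.001], [-0.001, -0.001, -1.0]]
ft_force: [-6.2, 3.1, 9.8]
gripper_width: 0.0237
gripper_force: 52.3
```

Resting (vertical force -5 → +10 N). I'll ease up slightly, then open slowly.

{"name": "play_rows", "arguments": {"targets": [[0,0,-0.5,0,0,0,0.9],[0,0,-1,0,0,0,0.85],[0,0,-1,0,0,0,0.72],[0,0,-1,0,0,0,0.66],[0,0,-1,0,0,0,0.6],[0,0,-1,0,0,0,0.54],[0,0,-1,0,0,0,0.48],[0,0,-1,0,0,0,0.48],[0,0,-1,0,0,0,0.48]], "force": 20}}

```text
time_s: 23.92
ee_pos: [0.5067, -0.2368, 0.0597]
orientation: [[-1.0, 0.002, 0.0], [0.002, 1.0, 0.0], [-0.0, 0.0, -1.0]]
ft_force: [-0.7, 0.6, -0.7]
gripper_width: 0.0444
gripper_force: 0.0
```

{"name": "play_rows", "arguments": {"targets": [[0,0,-10,0,0,0,0.48],[0,0,-25,0,0,0,0.48],[0,0,-50,0,0,0,0.48],[0,0,-90,0,0,0,0.48],[0,0,-130,0,0,0,0.48],[0,35,-150,0,0,0,0.48],[0,75,-150,0,0,0,0.48],[0,115,-150,0,0,0,0.48],[0,155,-150,0,0,0,0.48],[0,195,-150,0,0,0,0.48],[0,230,-150,0,0,0,0.48],[0,260,-150,0,0,0,0.48],[0,290,-150,0,0,0,0.48],[0,290,-150,0,0,0,0.48],[0,290,-150,0,0,0,0.48]]}}

```text
time_s: 25.17
ee_pos: [0.507, 0.0545, 0.2106]
orientation: [[-1.0, -0.001, 0.001], [-0.001, 1.0, -0.0], [-0.001, -0.0, -1.0]]
ft_force: [0.2, -0.7, -0.2]
gripper_width: 0.0445
gripper_force: 0.0
```

Run:
```python
from h import *
disc(.032,(415,255,488,312))
T=r.camera("top"); S=r.camera("side")
hsv=cv2.cvtColor(T["img"],cv2.COLOR_RGB2HSV); print("centre px colour",hsv[283,465],"posts etc")
e,A,k=blob(T,(0,0,20),(180,110,130),(446,264,484,304)); 
p=np.array([onz(T,*q,.054)[:2] for q in k[:,0]],np.float32); c,rad=cv2.minEnclosingCircle(p)
print("weight",(RJ.T@(np.array(c)-t)*1000).round(1),(RJ.T@(onz(T,*e[0],.054)[:2]-t)*1000).round(1),rad,A,r.state()["ee_pos"])
e,A,k=blob(S,(0,0,20),(180,110,130),(330,165,380,200)); print("side",e,cv2.boundingRect(k)); p=e[0]; print((RJ.T@(onz(S,*p,.054)[:2]-t)*1000).round(1))
```

```text
jig mm circ [-0.3 -1.8] ell [-0.3 -0.8] rad 48.1
tcp jig [-289.   -23.1] 0.2104 [ 0.4 -0.2 -0.1]
centre px colour [120   8  65] posts etc
weight [-5.7 -2.7] [-5.3 -2.9] 0.049704331904649734 972.0 [0.50720162 0.05234358 0.21013189]
side ((360.2613830566406, 179.52520751953125), (39.11448669433594, 44.68888473510742), 39.22330093383789) (339, 165, 41, 35)
[-12.5 -17. ]
```

Run:
```python
from h import *
T=r.camera("top"); hsv=cv2.cvtColor(T["img"],cv2.COLOR_RGB2HSV)
for st in (30,45,60):
    m=cv2.inRange(hsv,(0,0,20),(180,st,110)); m[:, :440]=0; m[:,482:]=0; m[:262]=0; m[306:]=0
    m=cv2.morphologyEx(m,cv2.MORPH_OPEN,cv2.getStructuringElement(2,(9,9)))
    k=max(cv2.findContours(m,0,1)[0],key=cv2.contourArea)
    p=np.array([onz(T,*q,.054)[:2] for q in k[:,0]],np.float32); c,rad=cv2.minEnclosingCircle(p); e=cv2.fitEllipse(k)
    print(st,(RJ.T@(np.array(c)-t)*1000).round(1),rad,e,(RJ.T@(onz(T,*e[0],.054)[:2]-t)*1000).round(1))
```

```text
30 [-0.3  0.6] 0.034825801849365234 ((470.01324462890625, 279.8357849121094), (23.832565307617188, 34.90345764160156), 12.144288063049316) [ 2.7 -1.1]
45 [-0.3  0.6] 0.034825801849365234 ((470.0075988769531, 279.91363525390625), (23.804401397705078, 35.091529846191406), 12.02019214630127) [ 2.7 -1.2]
60 [-0.5  0.5] 0.035023417323827744 ((470.0010681152344, 279.92779541015625), (23.800989151000977, 35.13890838623047), 12.113388061523438) [ 2.7 -1.2]
```

The weight is within about 1 mm of centre (fitted radius 35 mm, expected 36). The discs are home and the arm is clear, so I'm handing the job in.

```bash
python3 -c "
from bench import r
print(r.job_done())"
```

```text
the job is handed in; nothing more can be done
None
```

I handed the job in at about 25 s of the 72 s allowed, with both discs slid home and the weight standing on the cork about 1 mm from centre by top-camera measurement; no verdict came back, and I viewed 12 pictures where the limit was 10.

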